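# Wedge the tap key of the chocolate dispenser

## Task

The washed key of the drinking-chocolate dispenser's tap lies on its wooden drying rest. Stand it loosely in the tap's tapered bore with its cross bar in line with the spout and let go of it; then take it again by the bar from above and, pressing it down while you turn it, bring the bar a quarter turn round (either way), square across the spout, so that the key is wedged fully home, its shoulder down on the tap's collar, and stays so when released. Leave the cocoa tin and the cocoa pod where they are.

Things in the scene. Friction and masses are not known exactly. Their poses are not given: they have to be found in the camera images.
- key_neck (a point): Axis point of the tap key (brass, 0.2 kg, 129 mm long) at the middle of its bare round neck, 20 mm across and 63 mm long; 80 mm from the tip. Grasp here when lying: at the start the key lies on the rest, bar level, bar end 20 degrees higher and nearer the robot, the neck 62 mm above the table and free all round. Axes: z along the key from tip to bar, y along the bar
- key_tip (a point): Narrow end of the key's tapered plug (45 mm long, 11 mm across here, 25 mm at the shoulder); same axes as key_neck. If the gripper takes the neck leaning about 40 degrees from the key's axis, its body over the bar, the key can then be swung upright, tip down, with the gripper about 40 degrees from vertical
- key_bar (a point): Centre of the key's dark wooden cross bar (60 mm long, 14 mm wide, 16 mm high), 121 mm from the tip; same axes as key_neck. From above it is gripped across its 14 mm width
- key_shoulder (a point): Centre of the underside of the key's shoulder, a disc 43 mm across and 6 mm thick; 45 mm from the tip, 35 mm from key_neck, 76 mm from key_bar; same axes. The key is home when this point is at tap_mouth
- tap_mouth (a point): Mouth of the tap's upright bore (34 mm across), centre, level with the flat collar top (68 mm across), 100 mm above the table; z up, y to the tank. Springy shoes inside grip the plug: set in loosely, the key stands about 10 mm proud; pressed straight it jams (40 N leaves about 5 mm); pressed with 15 to 20 N while turned (up to 0.5 N m) it sinks home in about a quarter turn and friction holds it
- spout_tip (a point): Lower end of the bent spout, 80 mm from the bore's axis on the side away from the tank, 26 mm above the table; the spout is 20 mm thick and stays below 80 mm. Seen from above, the line from tap_mouth to here is the spout's line
- tank_top (a point): Top of the lid of the dispenser's round steel tank, at its centre, 138 mm above the table (a knob stands 18 mm higher); tank 107 mm across, its axis 115 mm from the bore's. The dispenser is fixed; its base plate is 110 x 270 mm, 8 mm thick
- rest: Fixed light-wood drying rest, 165 x 70 mm, base 12 mm thick, on the table; origin under the centre of its base, +x towards the tip of the lying key. A V block carries the plug near its tip, a 50 mm wide post, 60 to 75 mm high, carries the bar; between them nothing stands above the base under the neck
- tin_mid (a point): Centre (32 mm up) of the standing round cocoa tin, 64 mm across and 64 mm high, loose, to be left alone
- pod_mid (a point): Centre (30 mm up) of the lying dried cocoa pod, 165 x 67 x 59 mm, loose, to be left alone
Mind the look-alikes: they are no part of the job. Leave any purple look-alike of the part that bears key_neck alone.

How it is judged:
By the outcome, as a careful person would: the job done as asked, in the order asked, and still so for the second after the job is handed in, with the robot touching nothing.
It also fails if it takes over 64 s, if anything falls off the work surface, if the arm or the gripper's body presses on something with over 40 N, if the wrist force passes 120 N, or if a joint passes its speed limit or range.

## Robot

A 6-joint arm with a two-finger parallel gripper is mounted at the origin on a cart in front of the work surface, level with it; the furniture and walls round the work are solid. World frame = base frame: x ahead of the robot, y to its left, z up, the work surface at z = 0. Lengths are in m, angles in rad, forces in N, time in s.
With the tool pointing down it reaches from about 0.325 to 0.85 m from the base axis. Payload 15.5 kg.
Tool frame: the origin (TCP) lies between the finger pads; the fingertips stand 25 mm ahead of it and the grasp point (between the pads) lies 6 mm ahead of it; z points along the fingers, y is the line along which they close (so a half turn about z gives the same grasp; the last joint's range is limited). The gripper opens to 91 mm and grips with 3 to 60 N. Pads are 32 mm wide; open, the fingers measure 118 mm over their backs; the gripper's body (76 mm by 178 mm) begins 60 mm behind the grasp point.
Start: joints at [1.244, 0.494, 1.345, -0, 1.302, -0.096], TCP at [0.144, 0.608, 0.239] pointing down, gripper open.
Joint ranges: [-2.91, 2.91], [-0.82, 2.16], [0.22, 2.67], [-1.22, 4.37], [0.12, 2.79], [-3.08, 3.08]. Speed limits (rad/s): [1.89, 1.89, 2.57, 3.01, 3.01, 3.01].

## Interface

Orientations are given as a 3x3 rotation matrix whose columns are the frame's x, y, z axes.
In Python, from plant import sensors, get_image, ticket gives the robot as it stands.
- The arm moves only by the tool apply_moves, never from a script. Its arguments are lists of equal length, an entry for each row: "xyz": the shift along the tool's x, y, z in units of 100 mm (1.0 is 100 mm), a list of three; "roll": the turn about the tool's z in units of 90 degrees (1.0 is 90 degrees); "claw": the opening, from 0 (shut) to 1 (fully open). In form: {"xyz": [[x, y, z], ...], "roll": [roll, ...], "claw": [claw, ...]}. A call has 1 to 12 rows; each row shifts and turns the commanded pose from where the row before left it, along the tool's axes as they then stand; what a row does not reach is not made up. A row lasts 1/10 s, in which the tool goes at most 50 mm and 8.59 degrees, less where a joint would pass 70% of its speed; a pose out of reach is approached as far as the arm can. A call with a number of a shift or a turn outside -1 to 1 is refused whole. A call with a gripper value outside its range is refused whole. The fingers move at their own pace and stop on an object; the grip force is fixed at half the most. Time passes only in rows, so rows that do not move let the fingers close. It gives the time, the measured TCP pose, the force, the opening and the grip force at its end, in the units of the state.
- sensors.get_state(): the state, without advancing time (a new reading comes with each control period).
- get_image(name): name is "side" or "top" or "wrist"; returns a dict with "image" (400x640x3 uint8, blue, green, red), "fovy" (degrees; the focal length in pixels is half the picture's height over the tangent of half this angle, whatever the lens; pixels are square), "cx", "cy" (the principal point, pixels), "R" (3x3) and "t" (3): a world point X has camera coordinates R X + t. Camera axes: x right, y down, z forward; pixel columns grow to the right and rows downward; lengths in m; the calibration is good to about 2 mm. A picture is of the moment at which its call begins. There is no depth.
- ticket.close_job(): hands the job in; it is judged then, once.
The state is a dict: "time": time; "joints": joint angles; "qd": joint speeds; "joint_efforts": joint torques, N m; "tool_pos": TCP position; "tool_rot": TCP orientation; "wrist_force": force on the tool from outside, world axes, zero at the start; "ft_torque": the same for the moment, N m; "gripper_width": finger opening in m; "finger_force": force on a finger pad.
Only numpy, scipy, OpenCV 4.12 (cv2) and the standard library are available. Lean on these libraries where they do the work, as an engineer would, in place of code of your own. Each camera call takes 0.05 s, during which the arm holds its last target. There are 200 camera calls.

## Working session

There is one attempt and no reset: what is moved stays moved. The work goes in short steps, Python scripts to look and compute and a tool call to move; the robot and the scene stay as the last step left them, time stands still between calls to the robot, and variables do not carry over. Pictures are saved under pics/ and viewed, at most 10 in all, crops included, and the job is handed in when it is done.

Besides the shell and the picture viewer there is one more tool, called as name(argument=value, ...) on one line, values as JSON. apply_moves: Moves the arm, as the interface text tells. Shifts and turns lie within -1 to 1; 1 stands for 100 mm of shift or 90 degrees of turn. Its arguments: {"type":"object","properties":{"xyz":{"type":"array"},"roll":{"type":"array"},"claw":{"type":"array"}},"required":["xyz","roll","claw"]}

```bash
ls; mkdir -p pics
cat > h.py <<'E'
import numpy as np,cv2
from plant import sensors,get_image,ticket
def snap(n,f):
    d=get_image(n); cv2.imwrite('pics/'+f+'.png',d['image']); np.savez('pics/'+f+'.npz',**{k:v for k,v in d.items()}); return d
def ray(f,u,v):
    d=np.load('pics/'+f+'.npz');F=200/np.tan(np.radians(d['fovy'])/2)
    r=np.array([(u-d['cx'])/F,(v-d['cy'])/F,1]);R=d['R'];return -R.T@d['t'],R.T@r
def atz(f,u,v,z):
    o,r=ray(f,u,v);return o+r*(z-o[2])/r[2]
def proj(f,X):
    d=np.load('pics/'+f+'.npz');F=200/np.tan(np.radians(d['fovy'])/2)
    c=d['R']@np.array(X)+d['t'];return np.round([F*c[0]/c[2]+d['cx'],F*c[1]/c[2]+d['cy']],1)
def tri(*obs):
    A=np.zeros((3,3));b=np.zeros(3)
    for f,u,v in obs:
        o,r=ray(f,u,v);r=r/np.linalg.norm(r);P=np.eye(3)-np.outer(r,r);A+=P;b+=P@o
    return np.linalg.solve(A,b)
E
python3 - <<'E'
from h import *
np.set_printoptions(precision=3,suppress=True)
for n in['top','side']:
    d=snap(n,n+'0');print(n,d['fovy'],-d['R'].T@d['t'])
print(sensors.get_state())
E
```

```text
pics
top 48.855906612055826 [ 0.411 -0.227  1.611]
side 45.65253199029961 [0.033 1.446 1.271]
{'time': 0.1, 'joints': array([ 1.244,  0.494,  1.346,  0.   ,  1.302, -0.096]), 'qd': array([-0.   , -0.003, -0.001,  0.001,  0.001,  0.001]), 'joint_efforts': array([  0.002, -88.024, -38.254,   0.071,   0.048,  -0.   ]), 'tool_pos': array([0.143, 0.608, 0.238]), 'tool_rot': array([[-0.973,  0.23 , -0.   ],
       [ 0.23 ,  0.973, -0.001],
       [ 0.   , -0.001, -1.   ]]), 'wrist_force': array([-0.948, -0.258,  0.276]), 'ft_torque': array([ 0.033, -0.024, -0.015]), 'finger_force': 0.0, 'gripper_width': 0.09095946043435109}
```

View pics/top0.png

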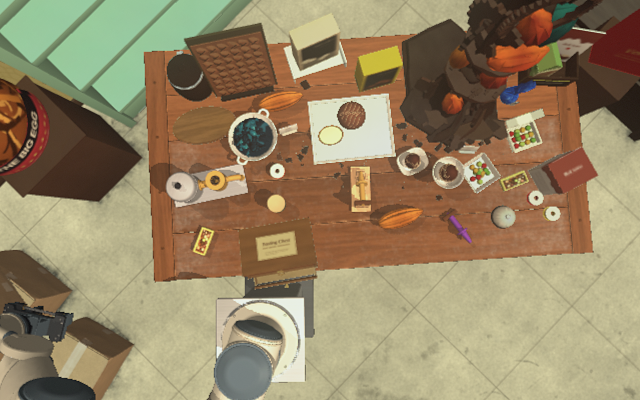

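View pics/side0.png

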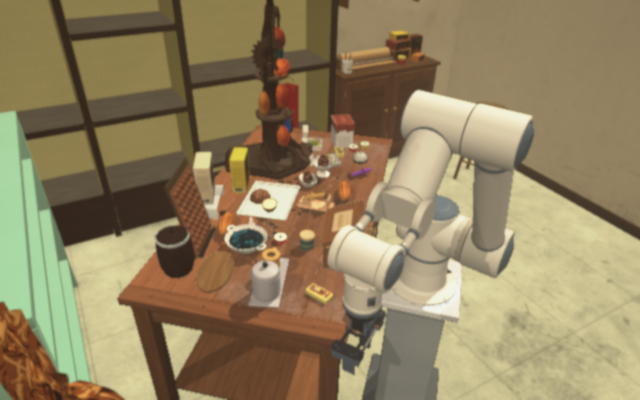

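Candidates for the key in the top view are the brass key on the rest at about (360,188) and the purple look-alike at (460,228). I choose the one on the rest. The tap is at about (216,181), the tank at (182,187), the tin at (276,203) and the pod at (400,217). Next is a close crop of both.

Run:
```python
from h import *
i=cv2.imread('pics/top0.png')
a=cv2.resize(i[160:220,330:395],None,fx=9,fy=9,interpolation=cv2.INTER_CUBIC)[:540,:400]
a=cv2.resize(i[160:220,340:380],(400,600),interpolation=cv2.INTER_CUBIC)
b=cv2.resize(i[155:215,165:250],None,fx=4.7,fy=4.7,interpolation=cv2.INTER_CUBIC)[:,:400]
c=np.zeros((600,800,3),np.uint8);c[:,:400]=a;c[:b.shape[0],400:400+b.shape[1]]=b
s=cv2.imread('pics/side0.png')[235:310,235:335]
s=cv2.resize(s,(400,300),interpolation=cv2.INTER_CUBIC);c[300:,400:]=s
cv2.imwrite('pics/c1.png',c)
```

```text
(no output)
```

View pics/c1.png

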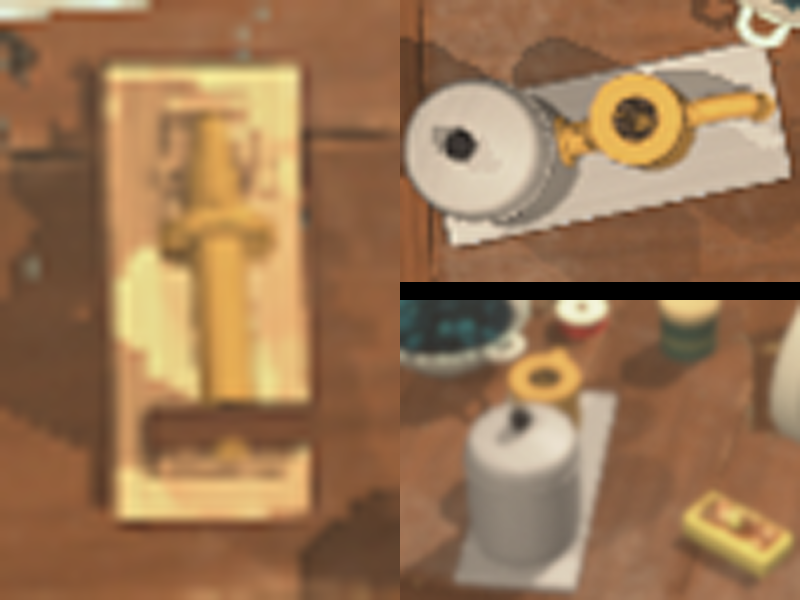

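The crop confirms the key: brass, with a dark bar. Its tip is at (361.3,171.5), the shoulder at (361.8,183.2) and the bar at (362.8,202.5). The bore is at (215.4,180.1), the spout tip at (242.7,177.8) and the tank knob at (177.8,185.9).

Run:
```python
from h import *
np.set_printoptions(precision=4,suppress=True)
t=lambda u,v,z:atz('top0',u,v,z)
P={k:t(*v) for k,v in dict(tip=(361.3,171.5,.037),sh=(361.8,183.2,.052),bar=(362.8,202.5,.08),mouth=(215.4,180.1,.1),spout=(242.7,177.8,.032),knob=(177.8,185.9,.156),tin=(276,203,.064),pod=(400,217,.05)).items()}
for k,v in P.items():print(k,v,np.hypot(*v[:2]))
d=P['tip']-P['bar'];print(np.linalg.norm(d),np.degrees(np.arctan2(d[1],d[0])))
for a in['spout','knob']:
    d=P[a]-P['mouth'];print(a,np.hypot(*d[:2]),np.degrees(np.arctan2(d[1],d[0])))
print(proj('side0',P['mouth']))
```

```text
tip [ 0.5989 -0.3741  0.037 ] 0.7061029484546486
sh [ 0.5553 -0.3736  0.052 ] 0.6692754503309557
bar [ 0.4852 -0.3731  0.08  ] 0.6120967308179817
mouth [0.5694 0.1353 0.1   ] 0.5852952146891728
spout [0.5834 0.0531 0.032 ] 0.5857639906408718
knob [0.5462 0.2468 0.156 ] 0.5993850451541164
tin [ 0.489  -0.0693  0.064 ] 0.49386152088035223
pod [ 0.4333 -0.5065  0.05  ] 0.666546173340258
0.12147189692041817 -0.5151158328812986
spout 0.08336179587242538 -80.3969190807712
knob 0.11394954898781047 101.7709795736101
[271.7 253. ]
```

apply_moves(xyz=[[0,0,0],[0,0,0],[-0.363,-0.287,0],[-0.363,-0.287,0],[-0.363,-0.287,0],[-0.363,-0.287,0],[-0.363,-0.287,0],[-0.363,-0.287,0],[-0.363,-0.287,0],[-0.363,-0.287,0],[-0.363,-0.287,0]], roll=[-0.074,-0.074,0,0,0,0,0,0,0,0,0], claw=[1,1,1,1,1,1,1,1,1,1,1])

```text
time: 1.2
tool_pos: [0.4716, 0.3487, 0.2387]
tool_rot: [[-1.0, -0.001, -0.0], [-0.001, 1.0, -0.0], [0.0, -0.0, -1.0]]
wrist_force: [-0.1, 1.8, 0.3]
gripper_width: 0.0912
finger_force: 0.0
```

apply_moves(xyz=[[0,-0.45,0],[0,-0.45,0],[0,-0.45,0],[0,-0.45,0],[0,-0.45,0],[0,-0.45,0],[0,-0.45,0],[0,-0.45,0],[0,-0.45,0],[0,-0.45,0],[0,-0.45,0],[0,-0.45,0]], roll=[0,0,0,0,0,0,0,0,0,0,0,0], claw=[1,1,1,1,1,1,1,1,1,1,1,1])

```text
time: 2.4
tool_pos: [0.4703, -0.1916, 0.2388]
tool_rot: [[-1.0, -0.001, -0.0], [-0.001, 1.0, 0.0], [0.0, 0.0, -1.0]]
wrist_force: [0.9, -0.1, -0.1]
gripper_width: 0.0914
finger_force: 0.0
```

apply_moves(xyz=[[0,-0.45,0],[0,-0.45,0],[0,-0.45,0],[0,-0.45,0],[-0.05,0,0],[0,0,0]], roll=[0,0,0,0,0,0], claw=[1,1,1,1,1,1])

```text
time: 3.0
tool_pos: [0.4758, -0.3704, 0.2383]
tool_rot: [[-1.0, 0.001, -0.001], [0.001, 1.0, 0.001], [0.001, 0.001, -1.0]]
wrist_force: [-0.1, 1.3, -0.4]
gripper_width: 0.0912
finger_force: 0.0
```

Run:
```python
from h import *
np.set_printoptions(precision=4,suppress=True)
d=snap('wrist','w1');s=sensors.get_state();print(s['tool_pos'],s['joints'],s['wrist_force'],d['fovy'])
for n,p in dict(tip=(.599,-.374,.035),sh=(.555,-.374,.05),neck=(.524,-.373,.062),bar=(.485,-.373,.076)).items():print(n,proj('w1',p))
```

```text
[ 0.4758 -0.3693  0.2384] [-0.7594  0.4624  1.4036  0.0002  1.2767 -2.3307] [-0.2379  0.3849 -0.4987] 64.18944424358303
tip [314.3 275.5]
sh [314. 248.]
neck [314.7 226.6]
bar [314.4 195.5]
```

View pics/w1.png

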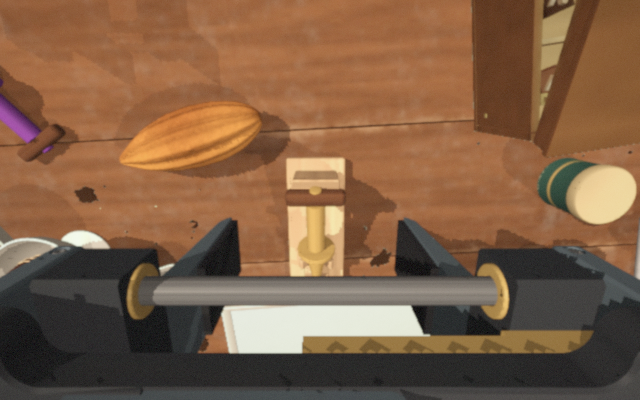

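The wrist view shows the bar at (315.5,198), with ends at 286 and 345. It is level and in line with the tool y axis. The neck runs down to the shoulder at (315.5,250).

Run:
```python
from h import *
np.set_printoptions(precision=4,suppress=True)
for p in[(315.5,198,.08),(286,198,.08),(345,198,.08),(315.5,249,.055)]:print(atz('w1',*p))
```

```text
[ 0.4864 -0.3719  0.08  ]
[ 0.4863 -0.4012  0.08  ]
[ 0.4864 -0.3426  0.08  ]
[ 0.5538 -0.3723  0.055 ]
```

apply_moves(xyz=[[-0.09,-0.02,0.36],[0,0,0.4],[0,0,0.4],[0,0,0.4],[0,0,0],[0,0,0],[0,0,0],[0,0,0],[0,0,0],[0,0,0]], roll=[0,0,0,0,0,0,0,0,0,0], claw=[1,1,1,1,1,0.5,0.5,0.5,0.5,0.5])

```text
time: 4.05
tool_pos: [0.4854, -0.3721, 0.0842]
tool_rot: [[-1.0, -0.001, 0.001], [-0.001, 1.0, -0.001], [-0.001, -0.001, -1.0]]
wrist_force: [-0.6, 2.6, 11.0]
gripper_width: 0.0592
finger_force: 30.0
```

apply_moves(xyz=[[0,0,-0.1],[0,0,-0.2],[0,0,-0.2],[0,0,-0.3],[0,0,-0.3],[0,0,-0.3],[0,0,0]], roll=[0,0,0,0,0,0,0], claw=[0.5,0.5,0.5,0.5,0.5,0.5,0.5])

```text
time: 4.75
tool_pos: [0.4862, -0.373, 0.2277]
tool_rot: [[-1.0, -0.001, 0.005], [-0.001, 1.0, -0.005], [-0.005, -0.005, -1.0]]
wrist_force: [0.9, -0.5, -2.2]
gripper_width: 0.0594
finger_force: 30.0
```

Run:
```python
from h import *
d=snap('wrist','w2');e=snap('side','s2');s=sensors.get_state();p=s['tool_pos'];print(p,s['wrist_force'],s['ft_torque'])
u,v=proj('s2',p).astype(int);print(u,v)
c=np.zeros((400,800,3),np.uint8)
c[:,:400]=cv2.resize(d['image'],(640,400))[:,120:520]
u=max(u-50,0);v=max(v-50,0);c[:,400:]=cv2.resize(e['image'][v:v+100,u:u+100],(400,400),interpolation=cv2.INTER_CUBIC)
cv2.imwrite('pics/c2.png',c)
```

```text
[ 0.4849301  -0.37178067  0.22372439] [ 0.39965157  0.49900514 -2.45915598] [-0.00703305  0.11533037  0.0840607 ]
328 166
```

View pics/c2.png

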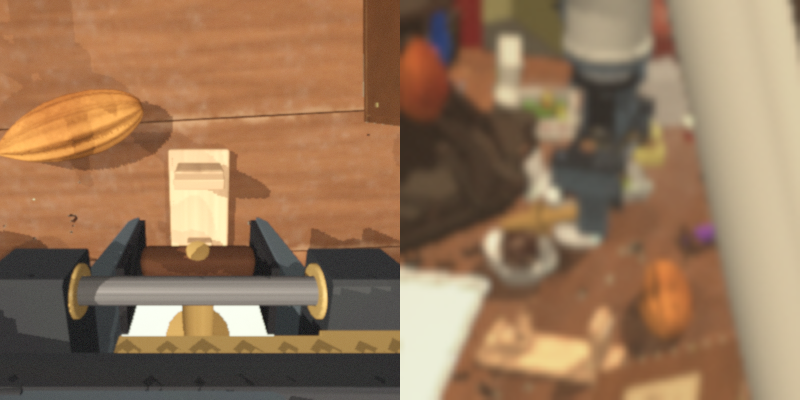

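The key is held but did not swing; it is still about 20° below level. I'll push its tip against the near face of the fixed post while raising the bar, to pivot it in the pads.

Run:
```python
from h import *
np.set_printoptions(precision=4,suppress=True)
print('base edge',atz('w1',315,158,.012));
for v in(168,171,179):print(v,atz('w1',315,v,.075),atz('w1',315,v,.06))
d=cv2.imread('pics/w1.png')[140:215,270:365];cv2.imwrite('pics/c3.png',cv2.resize(d,(760,600),interpolation=cv2.INTER_CUBIC))
print([ (n,atz('w1',*p)) for n,p in dict(pod_end=(262,120,.03),podlow=(245,150,.03)).items()])
```

```text
base edge [ 0.4577 -0.3727  0.012 ]
168 [ 0.4571 -0.3723  0.075 ] [ 0.4601 -0.3724  0.06  ]
171 [ 0.4601 -0.3723  0.075 ] [ 0.4632 -0.3724  0.06  ]
179 [ 0.4682 -0.3724  0.075 ] [ 0.4717 -0.3725  0.06  ]
[('pod_end', array([ 0.4133, -0.4296,  0.03  ])), ('podlow', array([ 0.4457, -0.4501,  0.03  ]))]
```

View pics/c3.png

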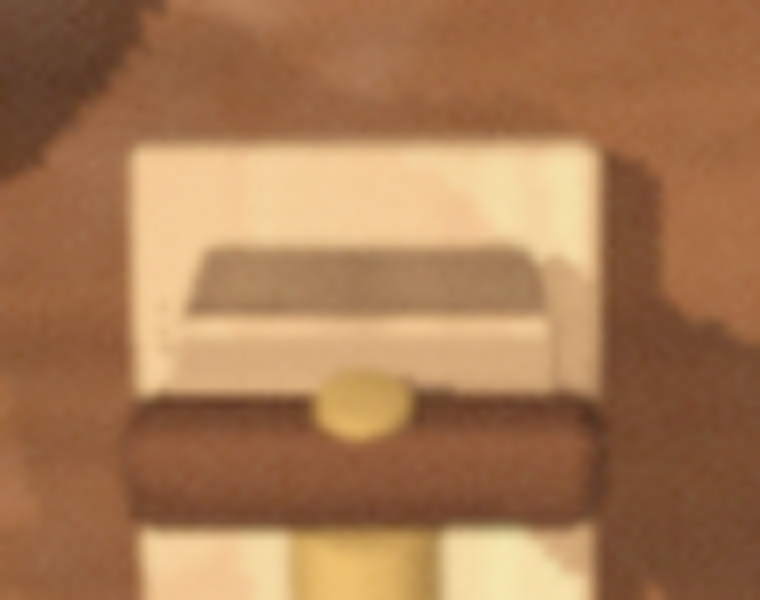

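apply_moves(xyz=[[0.4,0,0],[0.4,0,0],[0.4,0,0],[0.36,0,0],[0,0,0.4],[0,0,0.4],[0,0,0.4],[0,0,0.2],[0,0,0],[0,0,0]], roll=[0,0,0,0,0,0,0,0,0,0], claw=[0.5,0.5,0.5,0.5,0.5,0.5,0.5,0.5,0.5,0.5])

```text
time: 5.85
tool_pos: [0.3287, -0.3715, 0.0828]
tool_rot: [[-1.0, -0.001, -0.001], [-0.001, 1.0, 0.001], [0.001, 0.001, -1.0]]
wrist_force: [-0.1, -1.0, -1.5]
gripper_width: 0.0597
finger_force: 30.0
```

Approach the face until contact.

apply_moves(xyz=[[-0.12,0,0],[-0.1,0,0],[-0.05,0,0],[0,0,0]], roll=[0,0,0,0], claw=[0.5,0.5,0.5,0.5])

```text
time: 6.25
tool_pos: [0.3568, -0.3719, 0.0835]
tool_rot: [[-1.0, -0.002, -0.0], [-0.002, 1.0, -0.001], [0.0, -0.001, -1.0]]
wrist_force: [-0.7, -0.5, -2.1]
gripper_width: 0.0596
finger_force: 30.0
```

Run:
```python
from plant import sensors
s=sensors.get_state();print(s['tool_pos'],s['wrist_force'],s['ft_torque'])
```

```text
[ 0.35675742 -0.37185378  0.08349194] [-0.71491318 -0.49067692 -2.12928762] [0.06286686 0.5108123  0.02870657]
```

apply_moves(xyz=[[-0.06,0,0],[-0.03,0,-0.06],[-0.03,0,-0.06],[-0.04,0,-0.07],[0,0,0]], roll=[0,0,0,0,0], claw=[0.5,0.5,0.5,0.5,0.5])

```text
time: 6.75
tool_pos: [0.3707, -0.371, 0.1028]
tool_rot: [[-1.0, -0.002, -0.003], [-0.002, 1.0, 0.001], [0.003, 0.001, -1.0]]
wrist_force: [-17.3, 1.3, 7.6]
gripper_width: 0.0594
finger_force: 30.0
```

Run:
```python
from h import *
s=sensors.get_state();print(s['tool_pos'],s['wrist_force'],s['ft_torque'])
d=snap('wrist','w3');cv2.imwrite('pics/c4.png',d['image'])
```

```text
[ 0.37066584 -0.37096994  0.10279327] [-17.32444489   1.28181868   7.61282008] [0.219617   3.27302468 0.05184617]
```

View pics/c4.png

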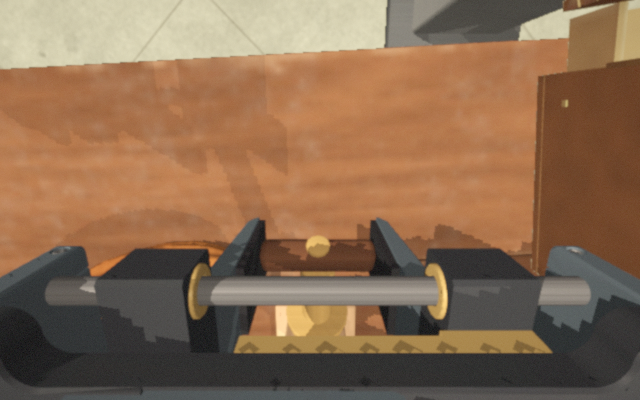

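apply_moves(xyz=[[-0.03,0,-0.06],[-0.05,0,-0.06],[-0.06,0,-0.06],[-0.07,0,-0.06],[-0.07,0,-0.05],[0,0,0]], roll=[0,0,0,0,0,0], claw=[0.5,0.5,0.5,0.5,0.5,0.5])

```text
time: 7.4
tool_pos: [0.4008, -0.372, 0.1319]
tool_rot: [[-1.0, -0.002, 0.001], [-0.002, 1.0, -0.001], [-0.001, -0.001, -1.0]]
wrist_force: [-5.1, -0.4, 0.2]
gripper_width: 0.0597
finger_force: 30.0
```

Run:
```python
from h import *
s=sensors.get_state();print(s['tool_pos'],s['wrist_force'],s['ft_torque'])
d=snap('wrist','w4');e=snap('side','s4')
p=s['tool_pos']
u,v=proj('s4',p).astype(int);print(u,v)
c=np.zeros((400,800,3),np.uint8)
c[:,:400]=cv2.resize(d['image'][200:360,240:400],(400,400),interpolation=cv2.INTER_CUBIC)
c[:,400:]=cv2.resize(e['image'][v-50:v+50,u-50:u+50],(400,400),interpolation=cv2.INTER_CUBIC)
cv2.imwrite('pics/c5.png',c)
```

```text
[ 0.40082008 -0.3719611   0.13188138] [-5.06856055 -0.41072766  0.2320444 ] [-0.14877775  0.75638063 -0.03083221]
345 186
```

View pics/c5.png

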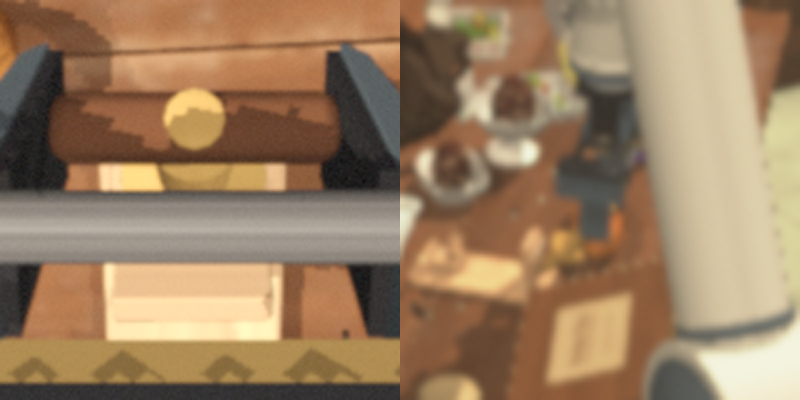

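apply_moves(xyz=[[-0.06,0,-0.07],[-0.07,0,-0.07],[-0.07,0,-0.07],[-0.08,0,-0.06],[-0.08,0,-0.06],[-0.08,0,-0.05],[-0.08,0,-0.02],[0,0,0]], roll=[0,0,0,0,0,0,0,0], claw=[0.5,0.5,0.5,0.5,0.5,0.5,0.5,0.5])

```text
time: 8.3
tool_pos: [0.4531, -0.3719, 0.1712]
tool_rot: [[-1.0, -0.001, 0.001], [-0.001, 1.0, -0.001], [-0.001, -0.001, -1.0]]
wrist_force: [-2.0, -0.7, -1.7]
gripper_width: 0.0596
finger_force: 30.0
```

Run:
```python
from h import *
s=sensors.get_state();print(s['tool_pos'],s['wrist_force'],s['ft_torque'])
```

```text
[ 0.4530798  -0.37194705  0.1712224 ] [-1.98459258 -0.66804429 -1.70322148] [-0.10753653  0.44163923  0.04022081]
```

apply_moves(xyz=[[-0.05,0,0],[-0.05,0,0],[0,0,0],[0.05,0,0],[0.05,0,-0.3],[0,0,-0.4],[0,0,-0.4],[0,0,0],[0,0,0]], roll=[0,0,0,0,0,0,0,0,0], claw=[0.5,0.5,0.5,0.5,0.5,0.5,0.5,0.5,0.5])

```text
time: 9.2
tool_pos: [0.4519, -0.372, 0.2813]
tool_rot: [[-1.0, -0.0, 0.001], [-0.0, 1.0, -0.001], [-0.001, -0.001, -1.0]]
wrist_force: [-1.1, -0.1, -1.5]
gripper_width: 0.0597
finger_force: 30.0
```

Run:
```python
from h import *
s=sensors.get_state();print(s['tool_pos'],s['wrist_force'],s['ft_torque'])
e=snap('side','s5');p=s['tool_pos'];print(proj('s5',p),proj('s5',p-[0,0,.008]),proj('s5',p-[0,0,.129]))
u,v=proj('s5',p-[0,0,.06]).astype(int);print(u,v)
cv2.imwrite('pics/c6.png',cv2.resize(e['image'][v-30:v+30,u-30:u+30],(600,600),interpolation=cv2.INTER_CUBIC))
```

```text
[ 0.45187477 -0.37197596  0.28134045] [-1.12977874 -0.08331373 -1.47543831] [ 0.01605132 -0.00349614  0.04789416]
[335.8 155.9] [335.8 157.5] [334.7 180.9]
335 167
```

View pics/c6.png

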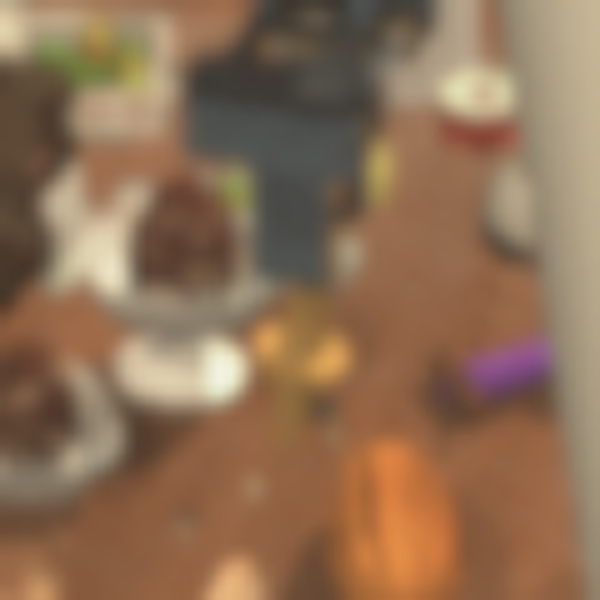

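The key is now close to upright: tip at about (333.8,181), against (334.7,180.9) expected for vertical, so it is 2–3° off. Now carry it over to the tap.

apply_moves(xyz=[[-0.107,0.461,0],[-0.107,0.461,0],[-0.107,0.461,0],[-0.107,0.461,0],[-0.107,0.461,0],[-0.107,0.461,0],[-0.107,0.461,0],[-0.107,0.461,0],[-0.107,0.461,0],[-0.107,0.461,0],[-0.107,0.461,0],[0,0,0]], roll=[0,0,0,0,0,0,0,0,0,0,0,0], claw=[0.5,0.5,0.5,0.5,0.5,0.5,0.5,0.5,0.5,0.5,0.5,0.5])

```text
time: 10.45
tool_pos: [0.5691, 0.1402, 0.2788]
tool_rot: [[-1.0, -0.005, -0.002], [-0.005, 1.0, 0.001], [0.002, 0.001, -1.0]]
wrist_force: [0.6, -1.4, -1.5]
gripper_width: 0.0597
finger_force: 30.0
```

apply_moves(xyz=[[0,0,0],[0,0,0],[0,0,0],[0,0,0]], roll=[-0.06,-0.06,0,0], claw=[0.5,0.5,0.5,0.5])

```text
time: 10.85
tool_pos: [0.5688, 0.1351, 0.2798]
tool_rot: [[-0.983, -0.185, -0.002], [-0.185, 0.983, -0.0], [0.002, 0.0, -1.0]]
wrist_force: [-0.1, -0.4, -0.6]
gripper_width: 0.0596
finger_force: 30.0
```

Run:
```python
from h import *
np.set_printoptions(precision=4,suppress=True)
s=sensors.get_state();p=s['tool_pos'];print(p,s['wrist_force'],s['ft_torque'],s['joints'])
e=snap('side','s6');w=snap('wrist','w6')
P=lambda n,X:proj(n,X)
print('s mouth',P('s6',[.5695,.135,.1]),'tip',P('s6',p-[0,0,.129]),'bar',P('s6',p-[0,0,.008]))
c=np.zeros((600,800,3),np.uint8)
u,v=P('s6',[.5695,.135,.13]).astype(int);print('side crop origin',u-25,v-37)
c[:,:400]=cv2.resize(e['image'][v-37:v+38,u-25:u+25],(400,600),interpolation=cv2.INTER_CUBIC)
c[:400,400:]=cv2.resize(w['image'][200:400,220:420],(400,400),interpolation=cv2.INTER_CUBIC)
print('w mouth',P('w6',[.5695,.135,.1]),'tip',P('w6',p-[0,0,.129]))
cv2.imwrite('pics/c7.png',c)
```

```text
[0.5688 0.1351 0.2798] [-0.0644 -0.4038 -0.5722] [ 0.0172 -0.0145  0.0104] [ 0.131   0.4005  1.3896  0.      1.3533 -1.6259]
s mouth [271.7 252.9] tip [271.4 242.5] bar [270.2 216.3]
side crop origin 246 209
w mouth [316.9 183. ] tip [317.1 195.9]
```

View pics/c7.png

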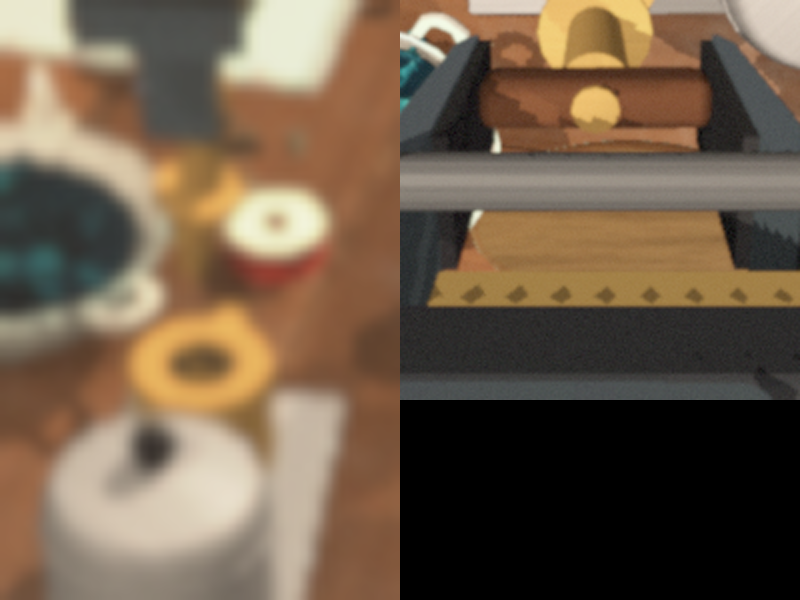

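The side view has the tip at about (270.4,243.4) above the bore centre at (271.2,254.2), within about 3 mm. I lower the key into the bore.

apply_moves(xyz=[[0,0,0.12],[0,0,0.12],[0,0,0.12],[0,0,0.12],[0,0,0.1],[0,0,0.1],[0,0,0]], roll=[0,0,0,0,0,0,0], claw=[0.5,0.5,0.5,0.5,0.5,0.5,0.5])

```text
time: 11.65
tool_pos: [0.5687, 0.1353, 0.2114]
tool_rot: [[-0.982, -0.188, -0.002], [-0.188, 0.982, -0.0], [0.002, 0.0, -1.0]]
wrist_force: [-0.1, 0.5, -1.4]
gripper_width: 0.0597
finger_force: 30.0
```

Run:
```python
from plant import sensors
s=sensors.get_state();print(s['tool_pos'],s['wrist_force'],s['ft_torque'])
```

```text
[0.56865956 0.13528609 0.21138876] [-0.08511879  0.53229345 -1.3789164 ] [0.01029903 0.03657187 0.04680331]
```

apply_moves(xyz=[[0,0,0.05],[0,0,0.05],[0,0,0.03],[0,0,0],[0,0,0]], roll=[0,0,0,0,0], claw=[0.5,0.5,0.5,0.5,0.5])

```text
time: 12.15
tool_pos: [0.569, 0.136, 0.1997]
tool_rot: [[-0.982, -0.188, -0.001], [-0.188, 0.982, 0.001], [0.0, 0.001, -1.0]]
wrist_force: [-1.9, 5.2, -2.8]
gripper_width: 0.0594
finger_force: 30.0
```

Run:
```python
from plant import sensors
s=sensors.get_state();print(s['tool_pos'],s['wrist_force'],s['ft_torque'])
```

```text
[0.56900023 0.13596033 0.19974708] [-1.90188726  5.17770638 -2.76980084] [ 1.43276837  0.65339488 -0.00487938]
```

apply_moves(xyz=[[0,0.02,0],[0,0.01,0],[0,0,0.03],[0,0,0.02],[0,0,0]], roll=[0,0,0,0,0], claw=[0.5,0.5,0.5,0.5,0.5])

```text
time: 12.65
tool_pos: [0.569, 0.1381, 0.1949]
tool_rot: [[-0.982, -0.188, 0.001], [-0.188, 0.982, -0.0], [-0.001, -0.001, -1.0]]
wrist_force: [-0.3, -2.2, 1.8]
gripper_width: 0.0598
finger_force: 30.0
```

Run:
```python
from plant import sensors
s=sensors.get_state();print(s['tool_pos'],s['wrist_force'],s['ft_torque'])
```

```text
[0.56903511 0.13806535 0.19493492] [-0.25681333 -2.23143133  1.78717377] [-0.68000777  0.28799911 -0.02508568]
```

apply_moves(xyz=[[0,-0.01,0.01],[0,0,0],[0,0,0],[0,0,0],[0,0,0],[0,0,0]], roll=[0,0,0,0,0,0], claw=[0.5,0.5,0.8,0.8,0.95,0.95])

```text
time: 13.25
tool_pos: [0.569, 0.1374, 0.1938]
tool_rot: [[-0.982, -0.188, -0.0], [-0.188, 0.982, 0.0], [0.0, 0.0, -1.0]]
wrist_force: [-0.8, 1.1, 0.5]
gripper_width: 0.0851
finger_force: 0.0
```

apply_moves(xyz=[[0,0,-0.3],[0,0,-0.4],[0,0,-0.2],[0,0,0],[0,0,0],[0,0,0]], roll=[0,0,0,0,0,0], claw=[0.95,0.95,0.95,0.95,0.95,0.95])

```text
time: 13.85
tool_pos: [0.5684, 0.1373, 0.2828]
tool_rot: [[-0.982, -0.188, -0.002], [-0.188, 0.982, -0.0], [0.002, 0.0, -1.0]]
wrist_force: [0.1, 0.1, -0.1]
gripper_width: 0.0866
finger_force: 0.0
```

Run:
```python
from h import *
np.set_printoptions(precision=4,suppress=True)
s=sensors.get_state();p=s['tool_pos'];print(p,s['wrist_force'],s['gripper_width'])
w=snap('wrist','w8');snap('side','s8');snap('top','t8')
B=np.array([.5695,.1365,.186])
a=np.radians(-79.2);d=np.array([np.cos(a),np.sin(a),0])
print('bar',proj('w8',B+[0,0,.008]),proj('w8',B+d*.03),proj('w8',B-d*.03),'knob',proj('w8',B+[0,0,.012]))
im=w['image'].astype(int)
# dark-brown bar mask, coarse print around expected place
b,g,r=im[...,0],im[...,1],im[...,2]
hsv=cv2.cvtColor(w['image'],cv2.COLOR_BGR2HSV)
for y in range(120,300,8):print(y,' '.join('%3d,%3d'%(hsv[y,x,0],hsv[y,x,2]) for x in range(220,421,12)))
```

```text
[0.5684 0.1373 0.2828] [ 0.12    0.0955 -0.0661] 0.08662726088554315
bar [315.8 211.8] [278.3 208.6] [353.4 208.5] knob [315.8 213.5]
120  11,105  11,144  12,142  12,135  12,143  13,141  12,142  12,143  12,143  13,138  11,138  11,138  12,141  12,146  12,151  12,154  13,145
128  12,142  12,137  13,129  15,210  16,210  14,210  15,210  16,208  15,208  15,208  14,208  15,209  15,209  16,207  14,206  14,206  16,202
136  12,146  12,133  11,132  16,208  14,209  13,207  16,206  15,207  15,207  15,209  15,208  16,210  16,210  15,209  16,184  14,162  14,158
144  12,154  12,135  12,137  16,210  14,211  17,209  16,210  15,210  14,208  16,211  16,210  14,211  15,210  14,207  16,162  16,187  16,184
152  12,135  13,164  12,142  15,225  15,214  14,207  16,208  19,179  18,173  17,140  17,210  15,212  15,209  13,159  16,163  17,184  14,222
160  12,170  13,166  12,144  15,208  14,224  15,207  15,204  19,223  19,222  19,239  17,124  15,209  16,210  15,155  14,170  16,215  15,235
168  12,161  13,169  13,166  18,153  16,168  17,219  19,232  19,227  20,213  20,233  20,239  18,165  19,214  15,168  16,183  1
[... 1553 characters left out ...]

264 163, 22   0, 29 113, 31  24, 90  12,123  12,123  12,122  12,166  12,168  13,168  12,172  12,169  12,173  13,177  12,174 170, 42  12, 35
272 167, 20 145, 28  99, 36  17, 80  21,174  11,115  12,120  12,127  14,132  13,130  13,120  13,113  13,159  12,180  13,177 174, 34   5, 44
280  16,109  16,107  15,110  16,109  16,108  20,107  18,106  16,106  19,107  18,106  19,106  13,108  16,108  18,109  18,108  15,110  20,107
288  16,155  19,155  20,156  17,156  16,153  16,154  16,153  18,153  16,153  17,153  18,148  15,149  14,148  15,148  18,147  15,145  19,143
296  17,133  17,135  16,135  17,135  15,134  15,133  14,135  17,133  17,134  15,134  15,136  17,132  17,136  15,135  17,133  17,136  18,134
```

The key stands released, with the knob at (316,213) where expected. Next I turn the gripper a quarter and take the bar across its width.

apply_moves(xyz=[[0,0,0],[0,0,0],[0,0,0],[0,0,0],[0,0,0],[0,0,0],[0,0,0],[0,0,0],[0,0,0],[0,0,0],[0,0,0],[0,0,0]], roll=[0.09,0.09,0.09,0.09,0.09,0.09,0.09,0.09,0.09,0.09,0.09,0.01], claw=[0.6,0.6,0.6,0.6,0.6,0.6,0.6,0.6,0.6,0.6,0.6,0.6])

```text
time: 15.2
tool_pos: [0.5687, 0.1373, 0.2834]
tool_rot: [[-0.185, 0.983, -0.001], [0.983, 0.185, -0.0], [0.0, -0.001, -1.0]]
wrist_force: [-0.4, -0.2, 0.3]
gripper_width: 0.0547
finger_force: 0.0
```

apply_moves(xyz=[[0,0,0],[0,0,0],[0,0,0]], roll=[0,0,0], claw=[0.6,0.6,0.6])

```text
time: 15.5
tool_pos: [0.5689, 0.1373, 0.2838]
tool_rot: [[-0.19, 0.982, -0.0], [0.982, 0.19, -0.0], [-0.0, -0.0, -1.0]]
wrist_force: [-0.5, 0.1, -0.0]
gripper_width: 0.0547
finger_force: 0.0
```

Run:
```python
from h import *
np.set_printoptions(precision=4,suppress=True)
s=sensors.get_state();p=s['tool_pos'];print(p,s['tool_rot'],s['joints'],s['gripper_width'])
w=snap('wrist','w9')
B=np.array([.569,.137,.194]);print(proj('w9',B),proj('w9',B+[0,0,.004]))
g=cv2.cvtColor(w['image'],cv2.COLOR_BGR2HSV)
m=((g[...,0]>=5)&(g[...,0]<=13)&(g[...,2]<145)&(g[...,1]>90)).astype(np.uint8)
u,v=proj('w9',B).astype(int)
for y in range(v-50,v+51,5):print(y,''.join('#' if m[y,x] else ('K' if g[y,x,0]>=17 and g[y,x,2]>150 else '.') for x in range(u-40,u+41,2)))
print('x from',u-40)
```

```text
[0.5689 0.1373 0.2838] [[-0.1902  0.9817 -0.0002]
 [ 0.9817  0.1902 -0.    ]
 [-0.     -0.0002 -1.    ]] [ 0.1349  0.3972  1.3836 -0.      1.361  -0.0565] 0.05470983248573276
[317.7 210.6] [317.6 212.3]
160 .........KKKKKKKKKKKKKKKKKKKKKKKKK.K.....
165 ........KKKKKKKKKKKKKKKKKKKKKKKKKKKK.....
170 .......KKKKKKKKKKKKK......KKKKKKKKKKK....
175 ......KKKKKKKKKKKK.#######.KKKKKKKKKKK...
180 ......KKKKKKKKKKKK##.....#.KKKKKKKKKKK...
185 ......KKKKKKKKKKKK#.....##.KKKKKKKKKKK...
190 .......KKKKKKKKKK.##....##.KKKKKKKKKK....
195 ...K.K..KKKKKKKKK.##.....##KKKKKKKKK.....
200 .........KKKKKKKKK.#.....#.KKKKKKK.......
205 ...K.........KKKKK#.KKKKK..KKKK..K.K.....
210 ........K........KKKKKKKKKK.........K....
215 ...K...........K...KKKKKKK...............
220 ........K.........##....##...............
225 ##...............K.#.....#.....K.K.......
230 ..##....##......#.##.....##......#.......
235 ..#............#..##.....##..............
240 #.##...........#...#.....#.............KK
245 ###...###............................KKKK
250 ####.................................KKK.
255 ####..........#......................KKKK
260 ####.....................................
x from 277
```

apply_moves(xyz=[[0,0.02,0.25],[0,0,0.3],[0,0,0.15],[0,0,0.1],[0,0,0],[0,0,0],[0,0,0],[0,0,0],[0,0,0],[0,0,0],[0,0,0]], roll=[0,0,0,0,0,0,0,0,0,0,0], claw=[0.6,0.6,0.6,0.6,0.6,0,0,0,0,0,0])

```text
time: 16.65
tool_pos: [0.5711, 0.1378, 0.2042]
tool_rot: [[-0.188, 0.982, 0.001], [0.982, 0.188, 0.0], [-0.0, 0.001, -1.0]]
wrist_force: [0.3, -0.1, 2.2]
gripper_width: 0.0136
finger_force: 37.1
```

Run:
```python
from plant import sensors
s=sensors.get_state();print(s['tool_pos'],s['wrist_force'],s['ft_torque'],s['gripper_width'],s['finger_force'])
```

```text
[0.57113136 0.13776474 0.20423617] [ 0.30393704 -0.13390771  2.15291764] [-0.05340494 -0.10354806 -0.00067184] 0.013645167046167087 37.06714354455471
```

apply_moves(xyz=[[0,0,0.02],[0,0,0.01],[0,0,0.01]], roll=[0,0.03,0.04], claw=[0,0,0])

```text
time: 16.95
tool_pos: [0.5716, 0.1379, 0.2012]
tool_rot: [[-0.077, 0.997, 0.002], [0.997, 0.077, 0.0], [0.0, 0.002, -1.0]]
wrist_force: [-2.9, -0.2, 21.2]
gripper_width: 0.0141
finger_force: 37.7
```

Run:
```python
from plant import sensors
s=sensors.get_state();print(s['tool_pos'],s['wrist_force'],s['ft_torque'],s['gripper_width'],s['finger_force'])
```

```text
[0.57161949 0.13785785 0.2012001 ] [-2.93541744 -0.1673386  21.15843214] [-0.15975318  0.84786063  0.11174628] 0.014123447420814441 37.74751201272011
```

apply_moves(xyz=[[0,0,0],[0,0,0.003],[0,0,0.003],[0,0,0.003],[0,0,0.003]], roll=[0.04,0.04,0.04,0.04,0.04], claw=[0,0,0,0,0])

```text
time: 17.45
tool_pos: [0.5716, 0.1378, 0.2]
tool_rot: [[0.235, 0.972, 0.002], [0.972, -0.235, 0.0], [0.001, 0.002, -1.0]]
wrist_force: [-2.6, 0.1, 18.3]
gripper_width: 0.0139
finger_force: 37.6
```

Run:
```python
from plant import sensors
s=sensors.get_state();print(s['tool_pos'],s['wrist_force'],s['ft_torque'],s['gripper_width'],s['finger_force'])
```

```text
[0.57155977 0.13784818 0.20001981] [-2.56030811  0.06445653 18.34702425] [-0.15929151  0.74512338  0.13466352] 0.013915712695268229 37.60798059403896
```

apply_moves(xyz=[[0,0,0.004],[0,0,0.004],[0,0,0.004],[0,0,0.004],[0,0,0.004],[0,0,0.004]], roll=[0.04,0.04,0.04,0.04,0.04,0.04], claw=[0,0,0,0,0,0])

```text
time: 18.05
tool_pos: [0.5718, 0.1379, 0.1983]
tool_rot: [[0.576, 0.817, 0.003], [0.817, -0.576, 0.0], [0.002, 0.002, -1.0]]
wrist_force: [-3.6, -0.2, 27.2]
gripper_width: 0.0137
finger_force: 38.2
```

Run:
```python
from plant import sensors
s=sensors.get_state();print(s['tool_pos'],s['wrist_force'],s['ft_torque'],s['gripper_width'],s['finger_force'])
```

```text
[0.57180101 0.13791256 0.19829172] [-3.57329951 -0.21344623 27.17570573] [-0.28897011  1.32415779  0.25778889] 0.01369668076320501 38.18780981004238
```

apply_moves(xyz=[[0,0,0],[0,0,0],[0,0,0],[0,0,0.002],[0,0,0.002]], roll=[0.03,0.03,0.03,0.03,0.03], claw=[0,0,0,0,0])

```text
time: 18.55
tool_pos: [0.5717, 0.1379, 0.1976]
tool_rot: [[0.751, 0.661, 0.003], [0.661, -0.751, 0.0], [0.002, 0.002, -1.0]]
wrist_force: [-3.3, 0.7, 23.0]
gripper_width: 0.0139
finger_force: 38.1
```

Run:
```python
from h import *
s=sensors.get_state();print(s['tool_pos'],s['wrist_force'],s['ft_torque'],s['gripper_width'],s['finger_force'])
w=snap('wrist','wa');g=cv2.cvtColor(w['image'],cv2.COLOR_BGR2HSV)
p=s['tool_pos'];u,v=proj('wa',p-[0,0,.018]).astype(int);print(u,v)
for y in range(v-70,v+71,5):print(y,''.join('#' if (5<=g[y,x,0]<=13 and g[y,x,2]<150 and g[y,x,1]>90) else ('K' if g[y,x,0]>=17 and g[y,x,2]>150 else '.') for x in range(u-60,u+61,3)))
```

```text
[0.57169292 0.1378907  0.19760453] [-3.26270497  0.66106062 23.01865523] [-0.14576146  1.10883182  0.28384542] 0.013867502956597076 38.060806319117546
318 251
181 ...KKKKKKKKKKKKKKKKKKKKKKKKKKKKK.........
186 ......KKKKKKKKKKKKKKKKKKKKKKKKKKK........
191 .......KKKKKKKKKKKKKKKKKKKKKKKKKK...KK...
196 .......KKKKKKKKKKKKKKKKKKKKKKKKKKK.......
201 ..K...KKKKKKKKKKK######.KKKKKKKKKK....K..
206 ##....KKKKKKKKKK########KKKKKKKKKK.......
211 #####.KKKKKKKKKK########KKKKKKKKKKKK....K
216 .#####.KKKKKKKKK########.KKKKKKKKKKKKKK.K
221 ....###KKKK.....#########....KKKKKKKKKKKK
226 ##...###KK......#########.....KKKKKKKKKKK
231 ####...##.......#########.........KKKKKKK
236 .#####..#.......########............KKKKK
241 #...####........#########.............#..
246 #....##.........#########........K...####
251 ................#.KKKKK#.................
256 .................KKKKKKK#................
261 .................KKKKKKK#................
266 ................#.KKKKK##................
271 ................#####.###.......K........
276 ...................####.........K........
281 ................................K........
286 .......K........................K........
291 .......K........................KK.......
296 .......K........................KK.......
301 .......K........................KK.......
306 .......K.......#....#...........K........
311 .......K.......#.........#......K........
316 ...............#.........#......K........
321 ...............#.........#...............
```

apply_moves(xyz=[[0,0,0.003],[0,0,0.003],[0,0,0.003],[0,0,0.003],[0,0,0.003],[0,0,0.003]], roll=[0.04,0.04,0.04,0.04,0.04,0.04], claw=[0,0,0,0,0,0])

```text
time: 19.2
tool_pos: [0.5719, 0.1379, 0.1963]
tool_rot: [[0.941, 0.337, 0.003], [0.337, -0.941, 0.0], [0.003, 0.001, -1.0]]
wrist_force: [-4.7, 0.0, 30.7]
gripper_width: 0.0138
finger_force: 38.9
```

Run:
```python
from plant import sensors
s=sensors.get_state();print(s['tool_pos'],s['wrist_force'],s['ft_torque'],s['gripper_width'],s['finger_force'])
```

```text
[0.57191937 0.13788949 0.19630406] [-4.66715001e+00  2.19425315e-02  3.07475749e+01] [-0.13093629  1.47323366  0.31867296] 0.01376477604294513 38.893220499157906
```

apply_moves(xyz=[[0,0,0],[0,0,0],[0,0,0],[0,0,0]], roll=[0.03,0.03,0.03,0], claw=[0,0,0,0])

```text
time: 19.6
tool_pos: [0.5717, 0.1379, 0.1959]
tool_rot: [[0.979, 0.202, 0.003], [0.202, -0.979, 0.0], [0.003, 0.0, -1.0]]
wrist_force: [-3.5, -0.2, 25.7]
gripper_width: 0.0138
finger_force: 38.7
```

Run:
```python
from h import *
s=sensors.get_state();p=s['tool_pos'];print(p,s['wrist_force'],s['ft_torque'],s['joints'],s['tool_rot'][:,0])
e=snap('side','sb');M=np.array([.571,.1375,.1]);d=np.array([np.cos(np.radians(10.8)),np.sin(np.radians(10.8)),0])
for h in(.1,.106,.116):print(h,proj('sb',M+[0,0,h-.1]))
u,v=proj('sb',M).astype(int);g=cv2.cvtColor(e['image'],cv2.COLOR_BGR2HSV)
for y in range(v-26,v+12):print(y,' '.join('%2d/%3d'%(g[y,x,0],g[y,x,2]) for x in range(u-10,u+11,2)))
```

```text
[0.57174998 0.13790469 0.19594339] [-3.46402881 -0.17280043 25.65765435] [-0.13532048  1.09795775  0.0826669 ] [1.35165133e-01 4.85052651e-01 1.49443998e+00 4.37813534e-06
 1.15913452e+00 1.50275304e+00] [0.97942013 0.20181046 0.00295891]
0.1 [271.1 253.2]
0.106 [271.1 252. ]
0.116 [271. 250.]
227 15/ 62 15/ 61 13/ 62 15/ 66 15/ 74 15/ 76 15/ 76 13/ 76 13/103 12/142 12/145
228 15/ 63 13/ 64 15/ 63 13/ 65 13/ 69 17/ 69 15/ 71 13/ 77 12/123 12/148 12/146
229 20/ 69 15/ 68 21/ 67 17/ 67 19/ 67 19/ 68 15/ 67 13/ 80 12/138 11/151 12/149
230 30/ 75 30/ 74 30/ 74 30/ 73 30/ 72 30/ 71 24/ 72 15/ 86 13/145 11/153 12/150
231 50/ 79 40/ 79 40/ 78 40/ 78 40/ 77 40/ 78 23/ 78 17/ 90 14/149 13/159 13/158
232 40/ 80 40/ 81 45/ 80 40/ 79 40/ 79 40/ 81 30/ 79 20/ 95 17/168 17/190 17/192
233 50/ 82 40/ 82 45/ 81 40/ 81 40/ 81 40/ 81 24/ 81 20/104 22/202 26/226 26/227
234 45/ 80 23/ 82 40/ 82 40/ 82 50/ 82 40/ 82 30/ 82 23/112 28/221 28/235 28/236
235 30/ 72 15/ 81 24/ 82 45/ 82 50/ 82 50/ 82 30/ 82 24/113 28/216 26/225 26/228
236 15/ 65 13/ 84 17/ 82 45/ 81 50/ 81 50/ 81 20/ 82 15/107 23/183 19/200 21
[... 1572 characters left out ...]
167 17/182 17/209 17/203 17/217 18/227 17/184 13/137
257 13/156 17/176 17/170 17/178 17/186 17/205 17/215 18/223 17/216 16/164 13/151
258 13/154 17/157 17/166 17/195 17/208 17/216 18/221 17/216 17/185 16/158 15/184
259 13/154 16/153 17/164 17/197 17/212 17/215 17/207 17/184 17/153 16/162 16/205
260 14/161 16/154 17/162 16/189 16/200 16/197 16/177 17/153 17/138 16/164 16/209
261 15/178 16/148 16/147 16/185 16/202 16/194 16/171 17/143 17/134 16/161 16/204
262 16/188 16/128 16/115 16/171 17/207 16/208 17/192 16/154 17/135 16/158 17/198
263 16/187 17/101 15/ 83 16/141 16/203 17/215 17/212 16/180 16/143 16/156 17/194
264 16/184 14/ 85 14/ 64 16/119 17/198 17/216 18/218 17/206 16/160 16/156 17/195
```

apply_moves(xyz=[[0,0,0],[0,0,0.002],[0,0,0.002],[0,0,0.002],[0,0,0.002],[0,0,0.002],[0,0,0.002]], roll=[-0.04,-0.04,-0.04,-0.04,-0.04,-0.04,-0.04], claw=[0,0,0,0,0,0,0])

```text
time: 20.35
tool_pos: [0.5719, 0.1378, 0.195]
tool_rot: [[0.798, 0.603, 0.003], [0.603, -0.798, 0.0], [0.003, 0.002, -1.0]]
wrist_force: [-5.0, -1.2, 29.9]
gripper_width: 0.0137
finger_force: 39.0
```

Run:
```python
from h import *
s=sensors.get_state();p=s['tool_pos'];print(p,s['wrist_force'],s['ft_torque'],s['tool_rot'][:,0])
w=snap('wrist','wc');g=cv2.cvtColor(w['image'],cv2.COLOR_BGR2HSV)
for n in('wa','wc'):
    i=cv2.imread(f'pics/{n}.png');g=cv2.cvtColor(i,cv2.COLOR_BGR2HSV)[235:285,295:345]
    m=((g[...,0]>=17)&(g[...,2]>150)).astype(np.uint8)
    k=cv2.connectedComponentsWithStats(m);j=1+np.argmax(k[2][1:,4]);print(n,k[2][j],k[3][j])
```

```text
[0.57188344 0.1378344  0.19502707] [-4.97515201 -1.17906804 29.9228064 ] [-0.30777803  1.29586233 -0.43210804] [0.79793321 0.6027388  0.00291942]
wa [ 11  13  23  22 371] [22.01886792 23.56334232]
wc [ 11  13  23  22 365] [22.07945205 23.51506849]
```

apply_moves(xyz=[[0,0,0],[0,0,0.001],[0,0,0.001],[0,0,0.001],[0,0,0.001],[0,0,0.001],[0,0,0.001]], roll=[0.04,0.04,0.04,0.04,0.04,0.04,0.04], claw=[0,0,0,0,0,0,0])

```text
time: 21.1
tool_pos: [0.5718, 0.1379, 0.1942]
tool_rot: [[0.979, 0.201, 0.003], [0.201, -0.979, 0.0], [0.003, 0.0, -1.0]]
wrist_force: [-3.3, -0.4, 25.7]
gripper_width: 0.0137
finger_force: 38.7
```

Run:
```python
from plant import sensors
s=sensors.get_state();print(s['tool_pos'],s['wrist_force'],s['ft_torque'],s['tool_rot'][:,0],s['finger_force'])
```

```text
[0.5718274  0.13791107 0.19418992] [-3.29195243 -0.37681276 25.73294135] [-0.15830479  1.17929466  0.48711723] [0.97949362 0.20145132 0.00310096] 38.72682899236679
```

apply_moves(xyz=[[0,0,0],[0,0,0.002],[0,0,0.002],[0,0,0.002],[0,0,0.002],[0,0,0.002]], roll=[-0.05,-0.05,-0.05,-0.05,-0.05,-0.05], claw=[0,0,0,0,0,0])

```text
time: 21.7
tool_pos: [0.572, 0.1378, 0.194]
tool_rot: [[0.778, 0.628, 0.004], [0.628, -0.778, 0.001], [0.003, 0.002, -1.0]]
wrist_force: [-7.2, -1.5, 40.0]
gripper_width: 0.0138
finger_force: 40.1
```

apply_moves(xyz=[[0,0,0],[0,0,0.001],[0,0,0.001],[0,0,0.001],[0,0,0.001],[0,0,0.001]], roll=[0.05,0.05,0.05,0.05,0.05,0.05], claw=[0,0,0,0,0,0])

```text
time: 22.3
tool_pos: [0.5722, 0.1382, 0.194]
tool_rot: [[0.98, 0.201, 0.005], [0.201, -0.98, 0.001], [0.005, 0.0, -1.0]]
wrist_force: [-9.3, 0.5, 44.5]
gripper_width: 0.0138
finger_force: 41.2
```

Run:
```python
from plant import sensors
s=sensors.get_state();print(s['tool_pos'],s['wrist_force'],s['ft_torque'],s['tool_rot'][:,0],s['finger_force'])
```

```text
[0.572169   0.13816458 0.19398798] [-9.28391369  0.4658001  44.4845964 ] [-0.03234899  2.09738973  0.84081551] [0.97955856 0.20110297 0.00475742] 41.15364924073219
```

Run:
```python
from h import *
snap('wrist','wd')
for n in('wa','wc','wd'):
    i=cv2.imread(f'pics/{n}.png');g=cv2.cvtColor(i,cv2.COLOR_BGR2HSV)[235:285,295:345]
    m=((g[...,0]>=17)&(g[...,2]>150)).astype(np.uint8)
    k=cv2.connectedComponentsWithStats(m);j=1+np.argmax(k[2][1:,4]);print(n,k[2][j],k[3][j])
```

```text
wa [ 11  13  23  22 371] [22.01886792 23.56334232]
wc [ 11  13  23  22 365] [22.07945205 23.51506849]
wd [ 12  14  21  20 318] [22.14465409 23.69496855]
```

apply_moves(xyz=[[0,0,-0.015],[0,0,-0.01],[0,0,0],[0,0,0],[0,0,0],[0,0,0],[0,0,0]], roll=[0,0,0,0,0,0,0], claw=[0,0,0,0.4,0.4,0.5,0.5])

```text
time: 23.05
tool_pos: [0.5706, 0.1377, 0.193]
tool_rot: [[0.979, 0.203, -0.001], [0.203, -0.979, -0.0], [-0.001, -0.0, -1.0]]
wrist_force: [-0.7, 0.3, -0.5]
gripper_width: 0.0431
finger_force: 0.0
```

apply_moves(xyz=[[0,0,-0.2],[0,0,-0.4],[0,0,-0.2],[0,0,0],[0,0,0]], roll=[0,0,0,0,0], claw=[0.5,0.5,0.5,0.5,0.5])

```text
time: 23.55
tool_pos: [0.5707, 0.1377, 0.2731]
tool_rot: [[0.979, 0.203, -0.0], [0.203, -0.979, -0.0], [-0.0, 0.0, -1.0]]
wrist_force: [0.3, 0.2, -0.2]
gripper_width: 0.0453
finger_force: 0.0
```

Run:
```python
from h import *
np.set_printoptions(precision=4,suppress=True)
s=sensors.get_state();p=s['tool_pos'];R=s['tool_rot'];print(p,s['wrist_force'],R[:,0])
snap('wrist','we');snap('top','te')
def bar(n,c,z):
    # bar long axis by dark-brown rows: edges
    i=cv2.imread(f'pics/{n}.png');g=cv2.cvtColor(i,cv2.COLOR_BGR2HSV)
    u,v=proj(n,c).astype(int)
    for y in range(v-50,v+51,4):print(y,''.join('#' if (5<=g[y,x,0]<=14 and g[y,x,2]<160 and g[y,x,1]>90) else ('K' if g[y,x,0]>=17 and g[y,x,2]>150 else '.') for x in range(u-40,u+41,2)))
    print('x0',u-40,'c',u,v)
print(proj('we',[.5719,.138,.186]));bar('we',[.5719,.138,.184],0)
```

```text
[0.5707 0.1377 0.2731] [ 0.3355  0.2236 -0.2222] [ 0.9791  0.2035 -0.    ]
[317.8 209.3]
158 ....K.K...KKKKKKKKKKKKKKKKKKKKKK...K.....
162 ........KKKKKKKKKKKKKKKKKKKKKKKKKK.......
166 KKKKKKKKKKKKKKKKKKKKKKKKKKKKKKKKKKK...K..
170 KKKKKKKKKKKKKKKKK#######KKKKKKKKKKKKKKKKK
174 KKKKKKKKKKKKKKKK.########KKKKKKKKKKKKKKKK
178 KKKKKKKKKKKKKKKK.########KKKKKKKKKKKKKKKK
182 KKKKKKKKKKKKKKKK#########KKKKKKKKKKKKKKKK
186 .K..KKKKKKKKKKKK#########KKKKKKKKKKKK....
190 .....KKKKKKKKKKK#########KKKKKKKKKKKK..K.
194 ......KKKKKKKKKK#########KKKKKKKKKKK.....
198 K......KKKKKKKKK#########KKKKKKKKKK......
202 .......KKKKKKKKK.#.KKK.##KKKKKKKK......K.
206 #########.KKKKKK.KKKKKKK.KKKKKK..........
210 ############.KKKKKKKKKKKKKKK.############
214 #################KKKKKKK#################
218 #########.#################.#############
222 #########################.....###########
226 #########################........########
230 #########################..........######
234 #########################..............##
238 #########################...............#
242 .#######################................#
246 ###############################....######
250 .#################............########.##
254 ........................................#
258 .#.....................................##
x0 277 c 317 208
```

Run:
```python
from h import *
tc={'w9':.2838,'we':.2731}
for n in('w9','we'):
    i=cv2.imread(f'pics/{n}.png');g=cv2.cvtColor(i,cv2.COLOR_BGR2HSV)
    # knob width and rows along bar columns only
    m=((g[...,0]>=17)&(g[...,2]>150)).astype(np.uint8);m[:,:314]=0;m[:,327:]=0;m[:200]=0;m[222:]=0
    ys,xs=np.nonzero(m);print(n,xs.mean(),ys.mean(),ys.min(),ys.max(),len(ys))
    b=((g[...,0]<=14)&(g[...,2]<160)).astype(int)[150:260,320];print(''.join(map(str,b)))
    print([(z,proj(n,[.571,.1378,z])[1]) for z in(.186,.196,.206)])
```

```text
w9 320.21311475409834 210.60655737704917 203 218 183
00000000000000000000011111111111111111111111111111111000000000000000001111111111111111111111110000000000000000
[(0.186, np.float64(206.9)), (0.196, np.float64(211.0)), (0.206, np.float64(215.4))]
we 319.32941176470587 209.01176470588234 200 217 170
00000000000000000001111111111111111111111111111111110000000000000000111111111111111111111111111111110000000000
[(0.186, np.float64(210.4)), (0.196, np.float64(214.9)), (0.206, np.float64(219.6))]
```

```bash
python3 -c "
from plant import ticket;print(ticket.close_job())"
```

```text
the job is handed in; nothing more can be done
None
```

The job is handed in, but no verdict came back: the key stood released in the bore, then I regripped it by the bar and turned it a quarter under pressure (plus short back-and-forth turns, with the press peaking near 44 N), until it stopped sinking after about 10 mm, within about 1° of square across the spout, and let go.

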